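Show the camera the chalk cross behind the weld coupon with an inspection mirror

ROBOT

A 7-joint arm with a two-finger parallel gripper is mounted at the origin on the work surface. World frame = base frame: x ahead of the robot, y to its left, z up, the work surface at z = 0. Lengths are in mm, angles in rad, forces in N, time in s.
With the tool pointing down it reaches from about 425 to 875 mm from the base axis. Payload 9.9 kg.
Tool frame: the origin (TCP) lies midway between the tips of the shut fingers; the grasp point (between the pads) lies robot.grip_point_offset behind it (robot.grip_point_offset is the distance from the TCP to the grasp point, in mm); z points along the fingers, y is the direction in which the jaws open and shut (so a half turn about z gives the same grasp; the last joint's range is limited). The gripper opens to 85 mm and grips with 20 to 120 N. Pads are 22 mm wide; open, the fingers measure 114 mm over their backs; the gripper's body (76 mm by 85 mm) begins 54 mm behind the grasp point. The pads swing forward as they close: fully open they stand 13 mm farther back than shut.
Start: joints at [1.183, 0.576, 0.025, 1.437, -0.015, 1.129, -0.057], TCP at [201.929, -644.091, 208.689] pointing down, gripper open.
Joint ranges: [-2.76, 2.76], [-0.34, 2.15], [-1.52, 1.57], [0.19, 2.46], [-1.09, 4.23], [0.17, 1.99], [-2.82, 2.82]. Speed limits (rad/s): [2.22, 2.22, 3.01, 3.01, 3.14, 3.14, 3.14].

INTERFACE

Orientations are given as a 3x3 rotation matrix whose columns are the frame's x, y, z axes.
In Python, from cell import robot gives the robot as it stands.
- The arm moves only by the tool apply_moves, never from a script. Its argument "steps" is one flat list of numbers, 6 for each row, row after row: the shift along the world's x, y, z in mm, then the turn, a rotation vector about the world's x, y, z in degrees. A call has 1 to 8 rows; each row is the pose to reach, as a shift and turn from the pose measured when the call began; what a row does not reach only later rows make up. A row lasts 1/12 s, in which the tool goes at most 41.7 mm and 7.16 degrees, less where a joint would pass 70% of its speed; a pose out of reach is approached as far as the arm can. A call with a gripper value outside its range is refused whole. "claw" is the finger opening in mm, from 0 to 85.4, set as the call begins (left out, the last holds). The fingers move at their own pace and stop on an object; "newtons" is the grip in N (left out, the last holds). Time passes only in rows, so rows that repeat a pose let the fingers close. It gives the time, the measured TCP pose, the force and the opening at its end, in the units of the state.
- robot.read_state(): the state, without advancing time (a new reading comes with each control period).
- robot.read_camera(name): name is "scene" or "top"; returns a dict with "image" (384x512x3 uint8, red, green, blue), "depth" (384x512 float32, mm along the optical axis (not along the pixel's ray), 0 where there is no reading), "camera_matrix" (3x3 intrinsics, pixels), "world_from_camera" (4x4, takes a point from camera to world coordinates). Camera axes: x right, y down, z forward; pixel columns grow to the right and rows downward; lengths in mm; the calibration is good to about 2 mm. A picture is of the moment at which its call begins.
- robot.job_done(): hands the job in, once; it reports no verdict.
The state is a dict: "time": time; "q": joint angles; "qvel": joint speeds; "tau": joint torques, N m; "tcp_pos": TCP position; "tool_rot": TCP orientation; "ft_force": force on the tool from outside, world axes, zero at the start; "torque": the same for the moment, N m; "gripper_width": finger opening in mm.
Only numpy, scipy, OpenCV 4.12 (cv2) and the standard library are available. Lean on these libraries where they do the work, as an engineer would, in place of code of your own. Each camera call takes 0.05 s, during which the arm holds its last target.

TASK

One of the three chalk marks on the back of the leaning weld coupon is a cross, and the bench camera, which looks over the top of the coupon, cannot see that side. Pick the inspection mirror up off its rest by the handle and hold it behind the coupon, with the middle of its glass at the viewing spot on the camera's line of sight, angled so that the camera sees the cross in the middle of the glass. Do not touch the mirror's head or bump the station, leave the other things on the bench alone, and finish while still holding the mirror steady at that angle.

Things in the scene. Friction and masses are not known exactly. Their poses are not given: they have to be found in the camera images.
- mirror_grip (a point): Middle of the black handle of the loose inspection mirror (265 mm long, about 155 g). Flat-sided handle 124 mm long (x), 16 wide (y), 18 high (z), centred here; x runs along it to the mirror head, joined rigidly by a thin steel rod. At the start it lies level, z up, 69 mm above the bench in the rest's two notches; grip its sides from above between the posts and lift straight out.
- glass (a point): Middle of the silvered face of the mirror, 165 mm along x from mirror_grip on the handle's centre line. z points square out of the face, x along the handle. Glass 64 (x) by 44 mm, head 70 by 50 by 6 mm. This z is square to the handle and leans 60 degrees from the handle's z towards the handle's +y: on the rest the glass faces 30 degrees above level.
- mirror: The whole inspection mirror (origin and axes as mirror_grip).
- mirror_head: The mirror's head: glass, steel frame and back (origin and axes as glass). Not to be touched by the gripper.
- rest: Grey plastic mirror rest, fixed, 170 by 60 mm, base 8 mm thick, with two notched posts 10 mm thick centred 50 mm either side of its middle, so that 90 mm of handle lies free between them; notch floors 60 mm and post tops 74 mm above the bench. Origin on the bench under its middle, x along the mirror's handle.
- station: Fixed inspection station: base 335 x 240 x 15 mm; weld coupon, a dark steel plate 200 wide, 12 thick, leaning 25 degrees towards the camera's side, top edge 120 mm up; bench camera on a column, 320 mm high. Origin on the bench below the lower edge of the coupon's back face; x points out behind the coupon (the hidden side), y along it, z up. Base and stops end at x 15 mm; beyond is open bench.
- lens (a point): Middle of the front of the camera's lens (axes as the station): x -164, y 0, z 240 mm in the station's frame. The camera looks down 30 degrees through the sight point, 270 mm away, clear over the coupon's top edge.
- sight (a point): The viewing spot: a point in the air behind the coupon on the camera's line of sight, at x 70, y 0, z 105 mm in the station's frame, about 100 mm from the marks (axes as the station). The middle of the glass belongs here.
- cross_mid (a point): Middle of the chalk cross (two crossed strokes, 29 mm wide and high) on the coupon's leaning back face, 89 mm above the bench, at station x -31 mm. A chalk triangle and a level chalk dash are on the same face at the same height; the three stand in any order at station y +48 mm, 0 and -48 mm.
- square_left (a point): A point in the air, fixed to the station: seen from the sight point, half-way in angle between the lens and a mark at y +48 mm. With the glass centred on the sight point and its z pointing through here, the camera sees that mark in the middle of the glass.
- square_mid (a point): The same for a mark at the middle place.
- square_right (a point): The same for a mark at the -y place.
- couplant: White squeeze bottle, 56 mm across, 150 mm high, standing; bystander.
- step_wedge: Steel step wedge, 90 by 25 by 30 mm; bystander.
- chalk_pen: Marking pen, lying, 130 mm long; bystander.
- torch: Black torch, lying, 135 mm long; bystander.
- tape_roll: Roll of tape, 90 mm across, 25 mm high; bystander.
- probe: Pen-shaped steel probe, lying, 105 mm long; bystander.
- gel_brush: Flat couplant brush with a wooden handle, lying; bystander.
- cal_block: Small steel calibration block, 60 mm, 20 mm high; bystander.

How it is judged (in metres and radians):
On the way:
1. the mirror is lifted clear of its rest in the gripper (contact force between the fingers and mirror above 1 N and contact force between mirror and rest below 0.05 N and contact force between mirror and station below 0.05 N and height (world z) of mirror_grip above 0.1 m), for 0.2 s.
At the end, for the whole second after the job is handed in: Held in the gripper, off rest and station, over 60 mm up and still; glass middle within 22 mm of the viewing spot, and the line square out of it passes within 14 mm (about 5 degrees), along and across the glass, of the square_ point for the place where the cross is (((y of cross_mid in the frame of station above 0.024 m and x of square_left in the frame of glass between -0.014 and 0.014 m and y of square_left in the frame of glass between -0.014 and 0.014 m and z of square_left in the frame of glass above 0.03 m) or (y of cross_mid in the frame of station between -0.024 and 0.024 m and x of square_mid in the frame of glass between -0.014 and 0.014 m and y of square_mid in the frame of glass between -0.014 and 0.014 m and z of square_mid in the frame of glass above 0.03 m) or (y of cross_mid in the frame of station below -0.024 m and x of square_right in the frame of glass between -0.014 and 0.014 m and y of square_right in the frame of glass between -0.014 and 0.014 m and z of square_right in the frame of glass above 0.03 m)) and distance between glass and sight below 0.022 m and contact force between the fingers and mirror above 1 N and contact force between mirror and rest below 0.05 N and contact force between mirror and station below 0.05 N and height (world z) of mirror_grip above 0.06 m and linear speed of mirror below 0.02 m/s and angular speed of mirror below 0.15 rad/s); the arm keeps its last pose, push and grip.
It fails at once if the gripper touches the mirror's head (contact force between the fingers and mirror_head above 1 N).
It fails at once if the station is bumped (contact force between any of mirror, the fingers, the arm and station above 3 N).
It fails at once if a bystander is disturbed (distance of any of couplant, step_wedge, chalk_pen, torch, tape_roll, probe, gel_brush, cal_block from where it was at the start of the episode above 0.03 m).
It also fails if it takes over 38 s, if anything falls off the work surface, if the arm or the gripper's body presses on something with over 40 N, if the wrist force passes 120 N, or if a joint passes its speed limit or range.

## Working session

There is one attempt and no reset: what is moved stays moved. The work goes in short steps, Python scripts to look and compute and a tool call to move; the robot and the scene stay as the last step left them, time stands still between calls to the robot, and variables do not carry over. Pictures are saved under pics/ and viewed, and the job is handed in when it is done.

Besides the shell and the picture viewer there is one more tool, called after ">>>" by a JSON object that holds its "fn" and its "kwargs". apply_moves: Moves the arm, as the interface text tells. Its arguments: {"type":"object","properties":{"steps":{"type":"array"},"claw":{"type":"number"},"newtons":{"type":"number"}},"required":["steps"]}

```bash
ls; mkdir -p pics
python3 - <<'E'
from cell import robot
import cv2,numpy as np,pickle
print(robot.grip_point_offset)
for n in("scene","top"):
    c=robot.read_camera(n); pickle.dump(c,open(n+"0.pkl","wb"))
    cv2.imwrite(f"pics/{n}0.png",cv2.resize(c["image"][:,:,::-1],(800,600),interpolation=cv2.INTER_CUBIC))
    print(n,c["camera_matrix"].round(1).tolist(),c["world_from_camera"].round(3).tolist())
s=robot.read_state();print(s["time"],s["tcp_pos"],s["tool_rot"],s["gripper_width"])
E
```

```text
pics
18.700000000000003
scene [[387.6, 0.0, 252.8], [0.0, 387.6, 192.4], [0.0, 0.0, 1.0]] [[-0.844, 0.309, -0.438, 979.055], [0.536, 0.475, -0.698, 629.74], [-0.007, -0.824, -0.567, 761.32], [0.0, 0.0, 0.0, 1.0]]
top [[420.3, 0.0, 255.9], [0.0, 420.3, 188.1], [0.0, 0.0, 1.0]] [[0.005, -0.998, 0.057, 439.763], [-1.0, -0.005, 0.006, -84.607], [-0.006, -0.057, -0.998, 1387.079], [0.0, 0.0, 0.0, 1.0]]
0.1 [ 201.79043217 -643.65859019  207.93559179] [[ 9.54198559e-01  2.99173630e-01 -4.98973943e-04]
 [ 2.99174041e-01 -9.54197514e-01  1.41363734e-03]
 [-5.31966809e-05 -1.49817077e-03 -9.99998876e-01]] 85.52444219000061
```

View pics/scene0.png

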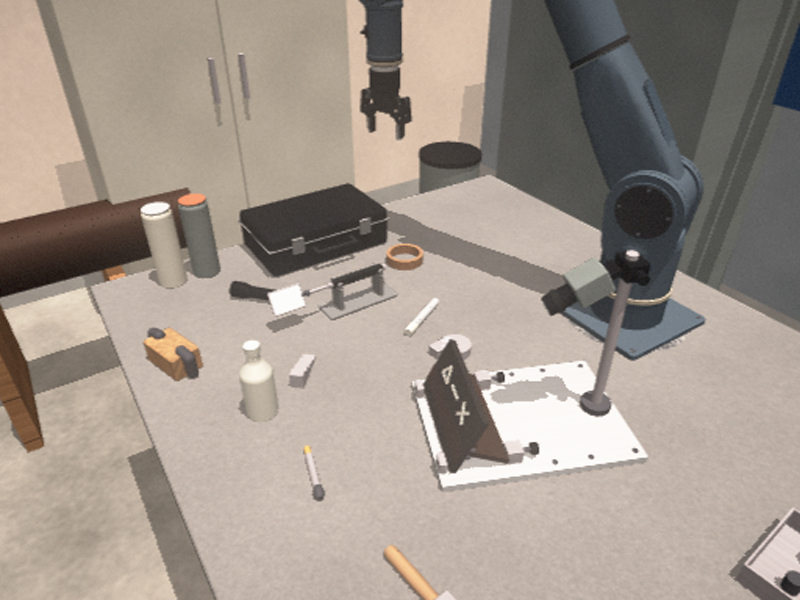

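View pics/top0.png

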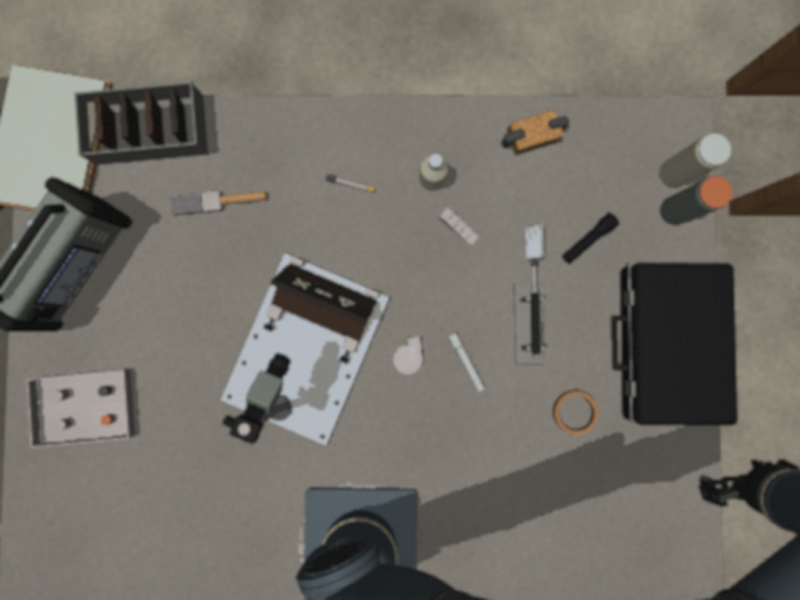

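Run:
```python
import cv2,numpy as np,pickle
def crop(n,u0,v0,w,h,s,out):
    c=pickle.load(open(n+"0.pkl","rb"))["image"][v0:v0+h,u0:u0+w,::-1]
    cv2.imwrite(out,cv2.resize(c,None,fx=s,fy=s,interpolation=cv2.INTER_CUBIC))
crop("top",135,155,125,135,4.4,"pics/t_st.png")
crop("top",315,135,60,105,5.7,"pics/t_mi.png")
crop("scene",250,205,170,115,4.7,"pics/s_st.png")
crop("scene",165,155,100,60,8,"pics/s_mi.png")
```

```text
(no output)
```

View pics/t_st.png

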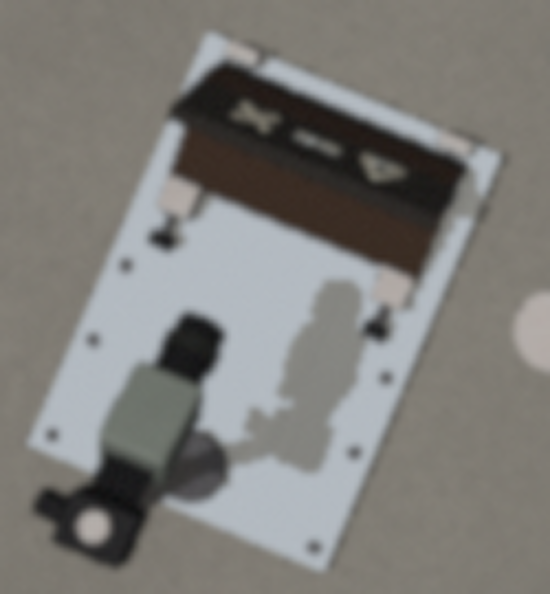

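View pics/t_mi.png

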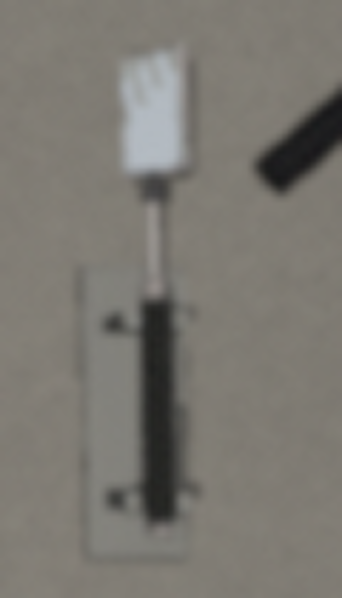

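View pics/s_st.png

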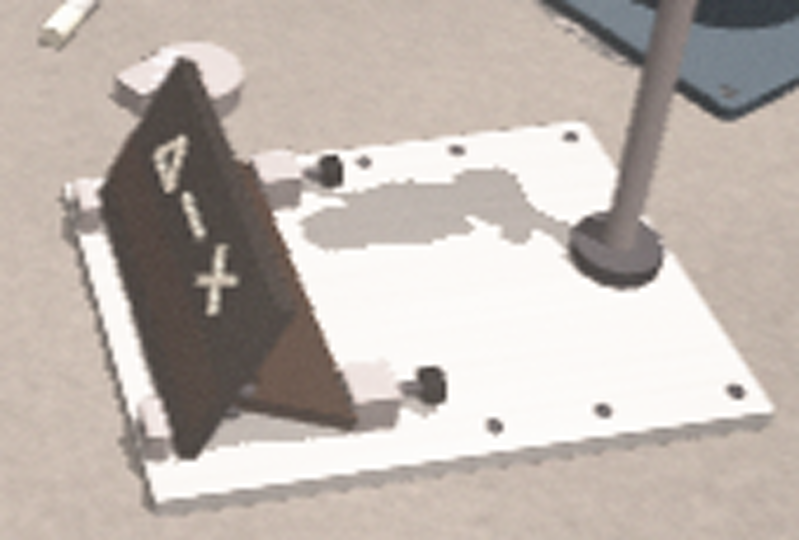

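View pics/s_mi.png

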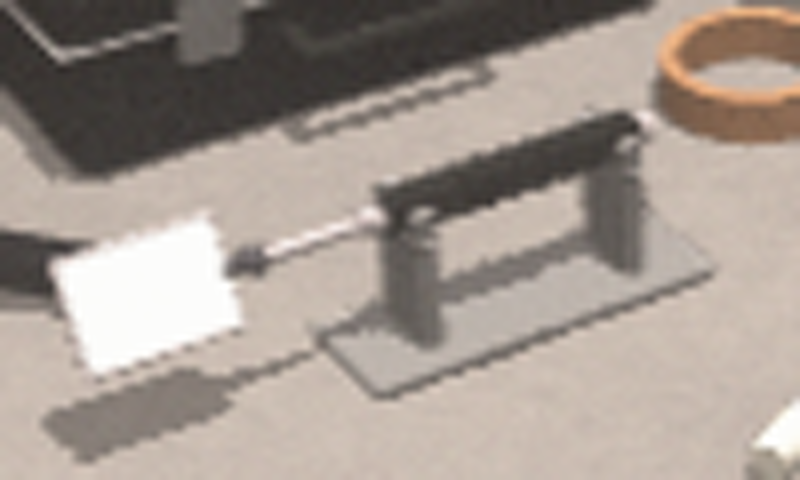

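```bash
cat > h.py <<'E'
import numpy as np,pickle,cv2
from scipy.optimize import least_squares
from scipy.spatial.transform import Rotation as R
C={n:pickle.load(open(n+"0.pkl","rb")) for n in("scene","top")}
def proj(n,P,C=C):
    c=C[n];T=np.linalg.inv(c["world_from_camera"]);p=np.atleast_2d(P)@T[:3,:3].T+T[:3,3]
    q=p@c["camera_matrix"].T;return q[:,:2]/q[:,2:]
def un(pts,s,u0,v0): return (np.array(pts)+.5)/s-.5+[u0,v0]
def Tf(p,P): # p = x,y,yaw
    r=R.from_euler('z',p[2]).as_matrix();return np.atleast_2d(P)@r.T+[p[0],p[1],0]
E
python3 - <<'E'
from h import *
# station
x=lambda z,y: 0
t25=np.tan(np.radians(25))
obs=[("top",un([(210,32),(505,152),(328,572),(28,443)],4.4,135,155),np.array([[15,120,15],[15,-120,15],[-320,-120,15],[-320,120,15.]])),
("scene",un([(155,500),(770,410),(585,122)],4.7,250,205),np.array([[15,120,15],[-320,120,15],[-320,-120,15.]])),
("top",un([(255,117),(318,142),(380,169)],4.4,135,155),np.array([[-31,48,89],[-31,0,89],[-31,-48,89.]])),
("scene",un([(216,281),(193,214),(170,162)],4.7,250,205),np.array([[-31,48,89],[-31,0,89],[-31,-48,89.]]))]
f=lambda p:np.concatenate([(proj(n,Tf(p,P))-u).ravel() for n,u,P in obs])
s=least_squares(f,[400,0,-.4]);print("station",s.x[:2],np.degrees(s.x[2]));print(f(s.x).reshape(-1,2).round(1))
# mirror
ob=[("top",un([(157,300),(160,520)],5.7,315,135),np.array([[62,0,78],[-62,0,78.]])),
("scene",un([(150,293)],8,165,155),np.array([[165,0,69.]])),
("scene",un([(388,205),(630,122)],8,165,155),np.array([[62,0,69],[-62,0,69.]])),
("top",un([(155,113)],5.7,315,135),np.array([[165,0,69.]]))]
g=lambda p:np.concatenate([(proj(n,Tf(p,P))-u).ravel() for n,u,P in ob])
m=least_squares(g,[500,-350,0]);print("mirror",m.x[:2],np.degrees(m.x[2]));print(g(m.x).reshape(-1,2).round(1))
# rest corners
rb=un([(82,268),(190,560),(85,560)],5.7,315,135)
np.savez("fit.npz",st=s.x,mi=m.x)
E
```

```text
station [546.96257086  60.75116914] -22.640487872892997
[[ 0.1 -1. ]
 [ 0.3  0.1]
 [-0.   0.1]
 [ 0.3  0.2]
 [ 0.3  0.5]
 [ 1.9  0.1]
 [-0.  -0.6]
 [ 0.9 -0.6]
 [ 0.8 -0.3]
 [ 0.9 -0.4]
 [ 0.1  0.2]
 [ 0.   0.9]
 [ 0.3 -0.6]]
mirror [ 459.06000417 -348.07500675] 0.4402114900191793
[[ 0.7 -0.6]
 [ 0.8  0.7]
 [ 0.4  0.2]
 [-0.5  1.4]
 [ 1.2  1. ]
 [ 0.1 -0.3]]
```

>>> {"fn": "apply_moves", "kwargs": {"steps": [32,37,5,0,0,-2,64,74,10,0,0,-4,96,111,10,0,0,-6,128,148,10,0,0,-8.5,160,185,10,0,0,-11,192,222,10,0,0,-13,225,260,10,0,0,-15,257,295.5,0,0,0,-17]}}

```text
time: 0.77
tcp_pos: [420.8, -390.8, 214.2]
tool_rot: [[1.0, 0.005, 0.001], [0.005, -1.0, 0.001], [0.001, -0.001, -1.0]]
ft_force: [-0.1, -0.2, 0.6]
gripper_width: 85.3
```

>>> {"fn": "apply_moves", "kwargs": {"steps": [0,0,0,0,0,0,0,0,0,0,0,0]}}

```text
time: 0.93
tcp_pos: [423.1, -387.7, 213.8]
tool_rot: [[1.0, 0.011, 0.001], [0.011, -1.0, 0.003], [0.001, -0.003, -1.0]]
ft_force: [-0.3, -1.1, 0.1]
gripper_width: 85.5
```

Run:
```python
from cell import robot
from h import *
s=robot.read_state();print(s["time"],s["tcp_pos"],s["tool_rot"].round(4),s["q"])
c=robot.read_camera("scene");pickle.dump(c,open("scene1.pkl","wb"))
cv2.imwrite("pics/s1.png",cv2.resize(c["image"][60:230,130:330,::-1],None,fx=4,fy=3.5*4/3.5,interpolation=cv2.INTER_CUBIC)[:600])
```

```text
0.9333 [ 423.13213287 -387.72298424  213.81914349] [[ 9.999e-01  1.150e-02  6.000e-04]
 [ 1.150e-02 -9.999e-01  2.500e-03]
 [ 6.000e-04 -2.500e-03 -1.000e+00]] [ 0.62106419  0.42092406  0.05994071  1.7049514  -0.03152498  1.01774027
 -0.86693713]
```

View pics/s1.png

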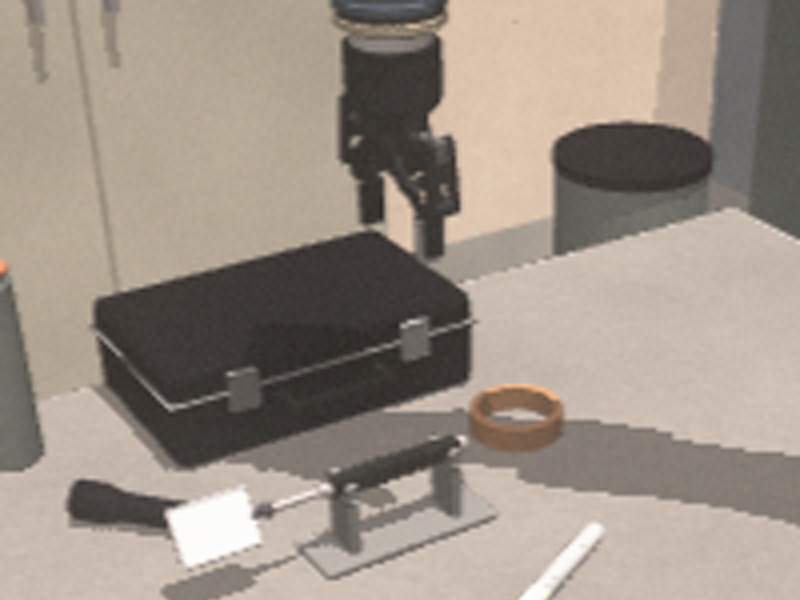

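>>> {"fn": "apply_moves", "kwargs": {"steps": [18,20,0,0,0,0,36,39.7,0,0,0,0,36,39.7,-35,0,0,0,36,39.7,-70,0,0,0,36,39.7,-90,0,0,0,36,39.7,-90,0,0,0,36,39.7,-90,0,0,0]}}

```text
time: 1.57
tcp_pos: [455.7, -351.5, 123.5]
tool_rot: [[1.0, 0.006, -0.002], [0.006, -1.0, 0.002], [-0.002, -0.002, -1.0]]
ft_force: [0.2, 0.7, 1.0]
gripper_width: 85.1
```

Run:
```python
from cell import robot
from h import *
s=robot.read_state();print(s["time"],s["tcp_pos"],s["tool_rot"].round(4),s["ft_force"])
D={n:robot.read_camera(n) for n in("scene","top")};pickle.dump(D,open("D2.pkl","wb"))
a=cv2.resize(D["scene"]["image"][120:220,170:270,::-1],None,fx=4,fy=4,interpolation=cv2.INTER_CUBIC)
b=cv2.resize(D["top"]["image"][140:240,300:400,::-1],None,fx=4,fy=4,interpolation=cv2.INTER_CUBIC)
cv2.imwrite("pics/s2.png",np.hstack([a,b]))
print(proj("top",s["tcp_pos"]),proj("scene",s["tcp_pos"]))
```

```text
1.5667 [ 455.73368421 -351.5226936   123.4998312 ] [[ 1.      0.0059 -0.0024]
 [ 0.0059 -1.      0.0019]
 [-0.0024 -0.0019 -1.    ]] [0.22484602 0.66358453 0.98334794]
[[347.38059277 207.39904617]] [[228.54352257 161.27979362]]
```

View pics/s2.png

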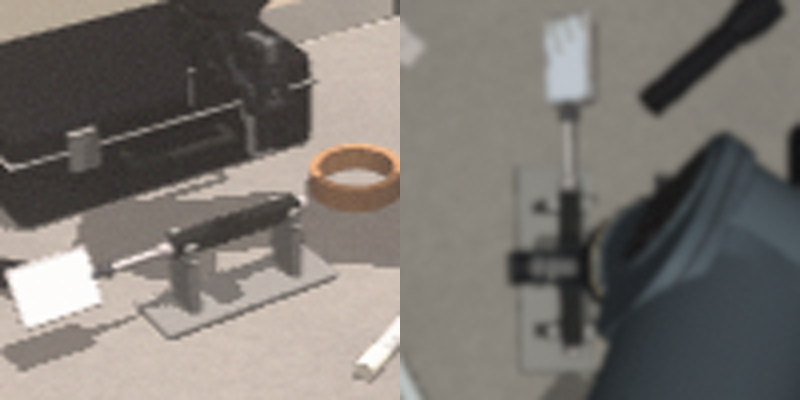

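>>> {"fn": "apply_moves", "kwargs": {"steps": [3,3.5,0,0,0,0,3,3.5,-20,0,0,0,3,3.5,-40,0,0,0,3,3.5,-60,0,0,0,3,3.5,-75,0,0,0,3,3.5,-75,0,0,0,3,3.5,-75,0,0,0,3,3.5,-75,0,0,0]}}

```text
time: 2.33
tcp_pos: [461.3, -349.1, 52.0]
tool_rot: [[1.0, 0.006, 0.003], [0.006, -1.0, -0.001], [0.003, 0.002, -1.0]]
ft_force: [1.3, 0.2, -0.0]
gripper_width: 85.0
```

>>> {"fn": "apply_moves", "kwargs": {"steps": [0,0,-1,0,0,0,0,0,-1,0,0,0,0,0,-1,0,0,0,0,0,-1,0,0,0,0,0,-1,0,0,0,0,0,-1,0,0,0,0,0,-1,0,0,0,0,0,-1,0,0,0], "claw": 5, "newtons": 60}}

```text
time: 3.0
tcp_pos: [461.4, -349.1, 51.4]
tool_rot: [[1.0, 0.006, 0.003], [0.006, -1.0, -0.002], [0.003, 0.002, -1.0]]
ft_force: [-0.6, -0.1, 5.5]
gripper_width: 13.7
```

>>> {"fn": "apply_moves", "kwargs": {"steps": [0,0,0,0,0,0,0,0,0,0,0,0,0,0,0,0,0,0,0,0,0,0,0,0]}}

```text
time: 3.33
tcp_pos: [461.3, -349.1, 51.4]
tool_rot: [[1.0, 0.006, 0.003], [0.006, -1.0, -0.002], [0.003, 0.002, -1.0]]
ft_force: [-0.2, 1.1, 3.1]
gripper_width: 13.7
```

>>> {"fn": "apply_moves", "kwargs": {"steps": [0,0,10,0,0,0,0,0,30,0,0,0,0,0,60,0,0,0,0,0,90,0,0,0,0,0,120,0,0,0,0,0,150,0,0,0,0,0,160,0,0,0,0,0,160,0,0,0]}}

```text
time: 4.0
tcp_pos: [462.5, -350.0, 214.5]
tool_rot: [[1.0, 0.006, 0.008], [0.006, -1.0, -0.004], [0.008, 0.004, -1.0]]
ft_force: [0.4, -1.1, -1.3]
gripper_width: 13.3
```

>>> {"fn": "apply_moves", "kwargs": {"steps": [0,0,0,0,0,0,0,0,0,0,0,0,0,0,0,0,0,0]}}

```text
time: 4.25
tcp_pos: [461.8, -349.4, 212.9]
tool_rot: [[1.0, 0.006, 0.006], [0.006, -1.0, -0.003], [0.006, 0.003, -1.0]]
ft_force: [-0.4, 0.4, -1.0]
gripper_width: 13.2
```

Run:
```python
from cell import robot
from h import *
s=robot.read_state();print(s["time"],s["tcp_pos"],s["tool_rot"].round(4).tolist(),s["ft_force"],s["q"])
D={n:robot.read_camera(n) for n in("scene","top")};pickle.dump(D,open("D3.pkl","wb"))
a=cv2.resize(D["scene"]["image"][80:220,150:290,::-1],None,fx=4,fy=4,interpolation=cv2.INTER_CUBIC)
cv2.imwrite("pics/s3.png",a)
# final pose
f=np.load("fit.npz");st=f["st"];mi=f["mi"]
Rs=R.from_euler('z',st[2]).as_matrix()
sight=np.array([70,0,105.]);lens=np.array([-164,0,240.]);mark=np.array([-31,48,89.])
u=lambda v:v/np.linalg.norm(v)
n=u(u(lens-sight)+u(mark-sight))
Rm=R.from_euler('z',mi[2]).as_matrix(); Rt=s["tool_rot"]; rel=Rm.T@Rt # assumed rigid
off=Rt.T@(np.array([mi[0]-461.3,mi[1]+349.1,69-51.4])) # grip in tool frame
print("off",off)
for phi in(-20,-10,0,10,20):
    gx=u(np.cross(n,[0,0,1.]));gx=gx if gx[1]>0 else -gx
    gx=R.from_rotvec(n*np.radians(phi)).apply(gx)
    G=np.c_[gx,np.cross(n,gx),n]; H=Rs@G@R.from_euler('x',60,degrees=True).as_matrix()
    T=H@rel; gl=Tf(st,sight)[0]; grip=gl-165*H[:,0]; tcp=grip-T@off
    dr=R.from_matrix(T@Rt.T).as_rotvec(degrees=True)
    print(phi,"grip",grip.round(1),"tcp",tcp.round(1),"toolz",T[:,2].round(3),"d",(tcp-s["tcp_pos"]).round(1),"rv",dr.round(2), "hx",H[:,0].round(3))
```

```text
4.25 [ 461.78024278 -349.44335322  212.92327992] [[1.0, 0.0062, 0.0056], [0.0062, -1.0, -0.003], [0.0056, 0.003, -1.0]] [-0.43664092  0.40431738 -1.03992423] [ 0.53070497  0.42498075  0.05404007  1.7003064  -0.02698943  1.0107186
 -0.97043723]
off [ -2.135424    -0.98626123 -17.61520495]
-20 grip [511.1 -84.8  49.6] tcp [521.  -83.2  34.9] toolz [ 0.449  0.044 -0.893] d [  59.2  266.2 -178. ] rv [ -8.22 -25.89  45.31] hx [0.609 0.719 0.336]
-10 grip [511.1 -94.   76.9] tcp [519.4 -94.2  61.2] toolz [ 0.357 -0.068 -0.932] d [  57.6  255.3 -151.8] rv [-12.81 -17.46  49.2 ] hx [0.609 0.775 0.17 ]
0 grip [514.1 -99.3 105. ] tcp [ 520.8 -101.5   88.7] toolz [ 0.266 -0.188 -0.946] d [  59.   248.  -124.2] rv [-17.36  -8.89  52.85] hx [0.591 0.807 0.   ]
10 grip [ 520.1 -100.6  133.1] tcp [ 525.2 -104.8  116.6] toolz [ 0.179 -0.31  -0.934] d [ 63.4 244.7 -96.3] rv [-21.87  -0.19  56.26] hx [ 0.555  0.814 -0.17 ]
20 grip [528.8 -97.8 160.4] tcp [ 532.5 -104.1  144.2] toolz [ 0.099 -0.432 -0.896] d [ 70.7 245.4 -68.8] rv [-26.32   8.64  59.42] hx [ 0.502  0.797 -0.336]
```

View pics/s3.png

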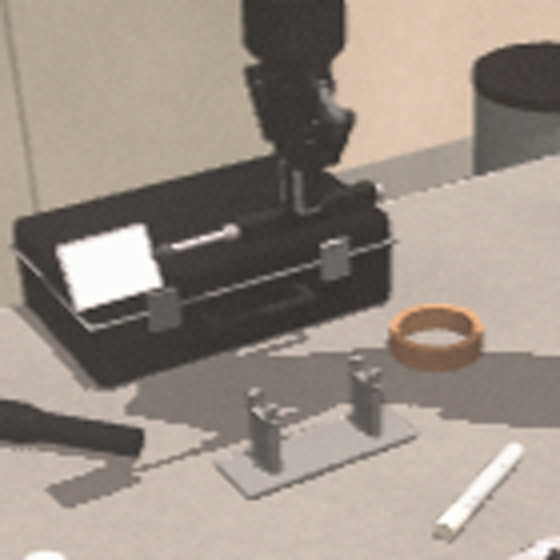

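>>> {"fn": "apply_moves", "kwargs": {"steps": [3,12,3,-0.9,-0.4,2.6,8,37,5,-2.6,-1.3,7.9,14,60,5,-4.3,-2.2,13.2,20,85,5,-6.1,-3.1,18.5,26,110,5,-7.8,-4,23.8,32,135,5,-9.5,-4.9,29.1,38,160,5,-11.3,-5.8,34.4,43,180,5,-12.5,-6.4,38]}}

```text
time: 5.02
tcp_pos: [504.7, -166.4, 217.7]
tool_rot: [[0.773, 0.608, 0.18], [0.633, -0.756, -0.163], [0.037, 0.24, -0.97]]
ft_force: [-0.1, 0.3, -1.3]
gripper_width: 13.4
```

```bash
cat > goal.py <<'E'
from cell import robot
from h import *
def goal(off,rel,phi=0,mark=(-31,48,89.)):
    f=np.load("fit.npz");st=f["st"]
    Rs=R.from_euler('z',st[2]).as_matrix()
    sight=np.array([70,0,105.]);lens=np.array([-164,0,240.])
    u=lambda v:v/np.linalg.norm(v)
    n=u(u(lens-sight)+u(np.array(mark)-sight))
    gx=u(np.cross(n,[0,0,1.]));gx=gx if gx[1]>0 else -gx
    gx=R.from_rotvec(n*np.radians(phi)).apply(gx)
    G=np.c_[gx,np.cross(n,gx),n]; H=Rs@G@R.from_euler('x',60,degrees=True).as_matrix()
    T=H@rel; gl=Tf(st,sight)[0]; return gl-165*H[:,0]-T@off, T
mi=np.load("fit.npz")["mi"]
Rt0=np.array([[1,.006,.003],[.006,-1,-.002],[.003,.002,-1]]);Rt0=R.from_matrix(Rt0).as_matrix()
REL=R.from_euler('z',mi[2]).as_matrix().T@Rt0
OFF=Rt0.T@np.array([mi[0]-461.3,mi[1]+349.1,69-51.4])
def delta(off=OFF,rel=REL,phi=0):
    s=robot.read_state();p,T=goal(off,rel,phi)
    print(s["time"],"d",(p-s["tcp_pos"]).round(1),"rv",R.from_matrix(T@s["tool_rot"].T).as_rotvec(degrees=True).round(2),"ft",s["ft_force"].round(1))
E
python3 -c "
from goal import *
delta()"
```

```text
5.0167 d [  16.    64.9 -129. ] rv [-4.87 -2.33 14.3 ] ft [-0.1  0.3 -1.3]
```

Finish the turn and approach to 60 mm above the goal, then look.

>>> {"fn": "apply_moves", "kwargs": {"steps": [4,16,0,-1.6,-0.8,4.8,8,32,0,-3.2,-1.5,9.5,12,50,0,-4.9,-2.3,14.3,16,65,-15,-4.9,-2.3,14.3,16,65,-35,-4.9,-2.3,14.3,16,65,-60,-4.9,-2.3,14.3,16,65,-69,-4.9,-2.3,14.3,16,65,-69,-4.9,-2.3,14.3]}}

```text
time: 5.68
tcp_pos: [518.8, -100.4, 146.1]
tool_rot: [[0.589, 0.765, 0.259], [0.808, -0.558, -0.189], [-0.0, 0.321, -0.947]]
ft_force: [-0.9, 0.1, -0.1]
gripper_width: 13.3
```

Run:
```python
from goal import *
delta()
D={n:robot.read_camera(n) for n in("scene","top")};pickle.dump(D,open("D4.pkl","wb"))
cv2.imwrite("pics/s4.png",cv2.resize(D["scene"]["image"][150:330,200:440,::-1],None,fx=3.3,fy=3.3,interpolation=cv2.INTER_CUBIC))
cv2.imwrite("pics/t4.png",cv2.resize(D["top"]["image"][140:290,130:330,::-1],None,fx=4,fy=4,interpolation=cv2.INTER_CUBIC))
```

```text
5.6833 d [  1.9  -1.1 -57.4] rv [ 0.03 -0.31 -0.14] ft [-0.9  0.1 -0.1]
```

View pics/s4.png

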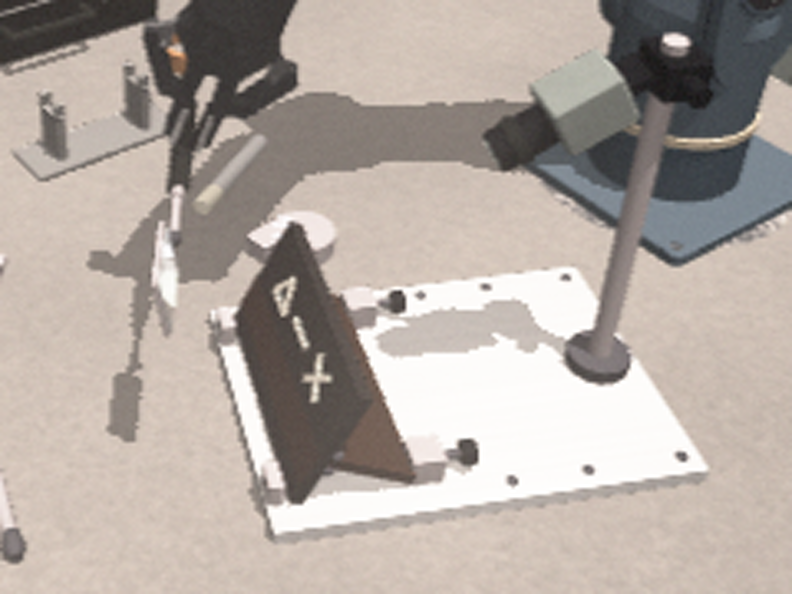

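View pics/t4.png

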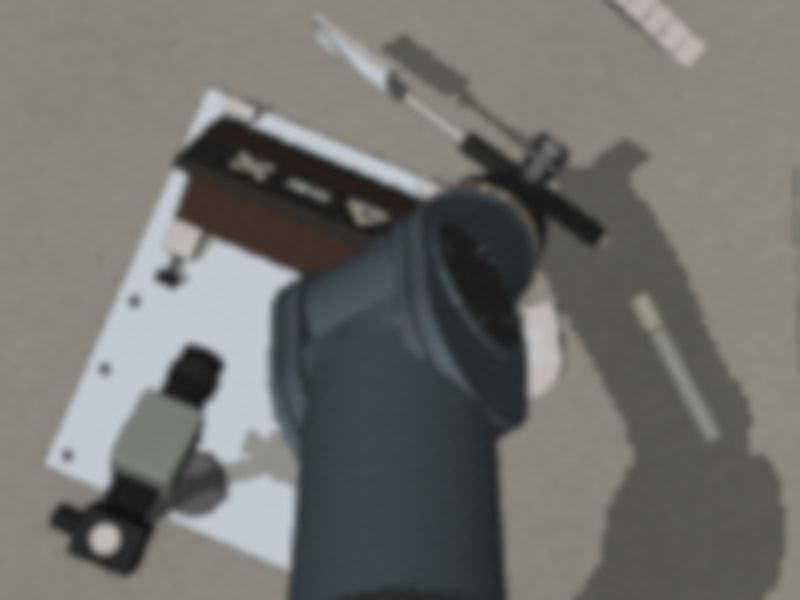

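```bash
python3 - <<'E'
from goal import *
s=robot.read_state();T=s["tool_rot"];H=T@REL.T;g=s["tcp_pos"]+T@OFF
D=pickle.load(open("D4.pkl","rb"))
P={"tail":[-62,0,9],"front":[62,0,9],"headroot":[130,0,0],"glass":[165,0,0]}
Rg=R.from_euler('x',-60,degrees=True).as_matrix()
for a in(-35,35):
  for b in(-25,25): P[f"h{a},{b}"]=np.array([165,0,0])+Rg@[a,b,-1]
for k,v in P.items():
    w=g+H@np.array(v)
    t=(proj("top",w)[0]+.5-[130,140])*4-.5; q=(proj("scene",w)[0]+.5-[200,150])*3.3-.5
    print(k,w.round(0),"top",t.round(0),"scene",q.round(0))
E
python3 - <<'E'
import pickle,cv2
D=pickle.load(open("D4.pkl","rb"))
a=cv2.resize(D["scene"]["image"][185:260,225:285,::-1],None,fx=8,fy=8,interpolation=cv2.INTER_CUBIC)
cv2.imwrite("pics/s4z.png",a)
E
```

```text
tail [ 475. -147.  173.] top [602. 242.] scene [191.  94.]
front [548. -47. 173.] top [464. 141.] scene [182. 180.]
headroot [590.   6. 165.] top [392.  84.] scene [173. 243.]
glass [611.  35. 165.] top [353.  55.] scene [169. 274.]
h-35,-25 [595.   3. 189.] top [394.  73.] scene [164. 217.]
h-35,25 [587.   9. 140.] top [391.  92.] scene [178. 269.]
h35,-25 [636.  60. 189.] top [316.  15.] scene [157. 280.]
h35,25 [629.  65. 140.] top [316.  37.] scene [172. 334.]
```

View pics/s4z.png

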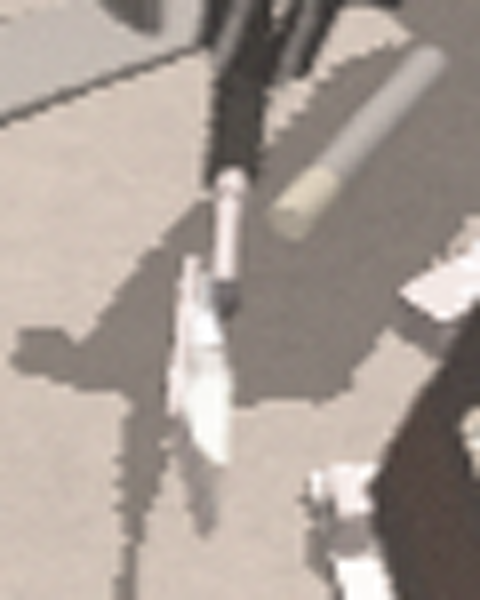

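>>> {"fn": "apply_moves", "kwargs": {"steps": [2,-1,-12,0,-0.3,-0.1,2,-1,-28,0,-0.3,-0.1,2,-1,-44,0,-0.3,-0.1,2,-1,-54,0,-0.3,-0.1,2,-1,-57,0,-0.3,-0.1,2,-1,-57,0,-0.3,-0.1,2,-1,-57,0,-0.3,-0.1,2,-1,-57,0,-0.3,-0.1]}}

```text
time: 6.45
tcp_pos: [523.2, -101.8, 92.6]
tool_rot: [[0.591, 0.76, 0.269], [0.806, -0.56, -0.19], [0.006, 0.329, -0.944]]
ft_force: [0.6, 0.6, -1.6]
gripper_width: 13.2
```

>>> {"fn": "apply_moves", "kwargs": {"steps": [0,0,0,0,0,0,0,0,0,0,0,0,0,0,0,0,0,0,0,0,0,0,0,0]}}

```text
time: 6.78
tcp_pos: [523.3, -101.9, 92.9]
tool_rot: [[0.592, 0.76, 0.269], [0.806, -0.561, -0.19], [0.007, 0.329, -0.944]]
ft_force: [-0.1, -0.1, -1.5]
gripper_width: 13.2
```

Run:
```python
from goal import *
delta()
D={n:robot.read_camera(n) for n in("scene","top")};pickle.dump(D,open("D5.pkl","wb"))
s=robot.read_state();T=s["tool_rot"];H=T@REL.T;g=s["tcp_pos"]+T@OFF
Rg=R.from_euler('x',-60,degrees=True).as_matrix()
a=cv2.resize(D["scene"]["image"][185:285,220:320,::-1],None,fx=4,fy=4,interpolation=cv2.INTER_CUBIC)
b=cv2.resize(D["top"]["image"][130:230,190:290,::-1],None,fx=4,fy=4,interpolation=cv2.INTER_CUBIC)
a=cv2.resize(D["scene"]["image"][190:270,220:270,::-1],None,fx=7,fy=7,interpolation=cv2.INTER_CUBIC)
b=cv2.resize(D["top"]["image"][135:215,200:260,::-1],None,fx=7,fy=7,interpolation=cv2.INTER_CUBIC)
clean=np.hstack([a,b]).copy()
for x,y,z in [(-62,0,9),(62,0,9)]+[tuple(np.array([165,0,0])+Rg@[i,j,-1]) for i in(-35,35) for j in(-25,25)]:
    w=g+H@np.array([x,y,z])
    for im,n,o in((a,"scene",(220,190)),(b,"top",(200,135))):
        q=(proj(n,w)[0]+.5-o)*7-.5; cv2.circle(im,tuple(int(v) for v in q.round()),3,(0,0,255),1)
cv2.imwrite("pics/s5.png",np.hstack([a,b]))
```

```text
6.7833 d [-2.5  0.4 -4.2] rv [0.02 0.35 0.04] ft [-0.1 -0.1 -1.5]
```

View pics/s5.png

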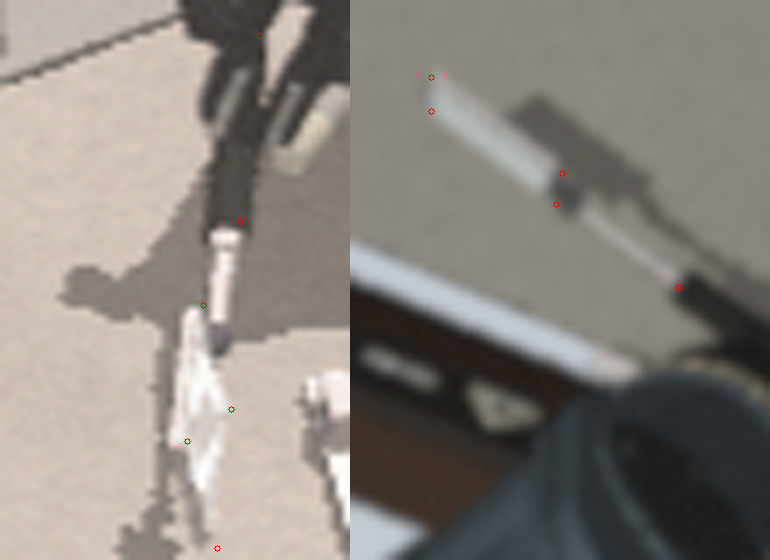

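>>> {"fn": "apply_moves", "kwargs": {"steps": [-2.5,0.5,-3,0,0.4,0,-2.5,0.5,-5,0,0.4,0,-2.5,0.5,-5,0,0.4,0,-2.5,0.5,-5,0,0.4,0,-2.5,0.5,-5,0,0.4,0,-2.5,0.5,-5,0,0.4,0,-2.5,0.5,-5,0,0.4,0,-2.5,0.5,-5,0,0.4,0]}}

```text
time: 7.55
tcp_pos: [520.8, -101.3, 87.8]
tool_rot: [[0.592, 0.762, 0.262], [0.806, -0.56, -0.19], [0.002, 0.324, -0.946]]
ft_force: [0.4, 0.4, -1.6]
gripper_width: 13.7
```

Run:
```python
from goal import *
delta()
s=robot.read_state();print(abs(s["qvel"]).max())
D={n:robot.read_camera(n) for n in("scene","top")};pickle.dump(D,open("D6.pkl","wb"))
cv2.imwrite("pics/s6.png",cv2.resize(D["scene"]["image"][:,:,::-1],(800,600),interpolation=cv2.INTER_CUBIC))
# independent relative check: glass corners measured in both views vs. station, handle roll/pitch free
c=D["scene"]; 
p=np.load("fit.npz")["st"]
print(proj("scene",Tf(p,[70,0,105])),proj("top",Tf(p,[70,0,105])))
```

```text
7.55 d [-0.  -0.1  0.9] rv [ 0.02 -0.06  0.02] ft [ 0.4  0.4 -1.6]
0.0013745949579822385
[[250.8954901  251.26064516]] [[220.06297623 156.02273875]]
```

View pics/s6.png

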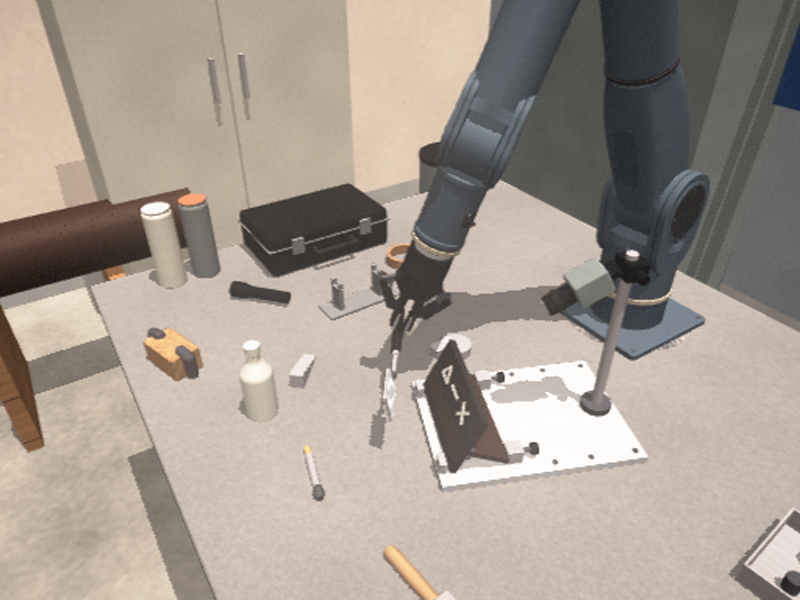

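Run:
```python
from cell import robot
print(robot.job_done()); s=robot.read_state();print(s["time"],s["tcp_pos"],s["gripper_width"])
```

```text
the job is handed in; nothing more can be done
None
the job is handed in; nothing more can be done
```

The mirror is held still behind the coupon with its glass at the viewing spot, and the job is handed in. The hand-in reports no verdict.

- **Cross:** it is at the station's +y place (`square_left`). It could be read directly in both camera views.
- **Moves:** I gripped the handle between the posts at 60 N and lifted it straight out of the rest. I turned it well above the bench, then lowered it until the glass was at the viewing spot.
- **Pose:** the arm ended within 1 mm and 0.1° of the computed goal at 7.55 s, with joint speeds near zero and no unexpected wrist force.
- **Mirror in the grip:** I compared predicted handle and head points with the pictures just before the last few millimetres of correction.
  - In the top view they agreed to about 1 pixel.
  - In the scene view they were off by a nearly uniform 1.5–2 pixels (about 3 mm). The station fit has a similar offset of 1–2 pixels, so I took it as calibration error and left it.
  - No tilt beyond about 1.5° showed.
- **Not confirmed:** I had no view from the bench camera, so I could not see the cross in the glass itself. In the last picture I saw no bystander out of place and no contact with the station, but I did not measure either.

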